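Set the inner trim knob to its stop on the welding remote

ROBOT

A 6-joint arm with a two-finger parallel gripper is mounted at the origin on the work surface. World frame = base frame: x ahead of the robot, y to its left, z up, the work surface at z = 0. Lengths are in m, angles in rad, forces in N, time in s.
With the tool pointing down it reaches from about 0.375 to 0.925 m from the base axis. Payload 5.7 kg.
Tool frame: the origin (TCP) lies where the fingers leave the gripper's body, on its centre line; the fingertips stand 73 mm ahead of it and the grasp point (between the pads) lies 54 mm ahead of it; y points along the fingers, x is the direction in which the jaws open and shut, and the axes are right-handed (so a half turn about y gives the same grasp; the last joint's range is limited). The gripper opens to 85 mm and grips with 20 to 120 N. Pads are 22 mm wide; open, the fingers measure 114 mm over their backs; the gripper's body (76 mm by 85 mm) begins 54 mm behind the grasp point. The pads swing forward as they close: fully open they stand 13 mm farther back than shut.
Start: joints at [1.205, 0.359, 1.51, -0, 1.272, -0.115], TCP at [0.149, 0.581, 0.304] pointing down, gripper open.
Joint ranges: [-2.97, 2.97], [-1.01, 2.36], [0.21, 2.38], [-0.96, 4.11], [0.2, 2.71], [-2.98, 2.98]. Speed limits (rad/s): [2.39, 2.39, 3.14, 3.14, 3.14, 3.14].

INTERFACE

Orientations are given as a 3x3 rotation matrix whose columns are the frame's x, y, z axes.
In Python, from cell import sense, camera, camera_info, job_done, spot_in, landmark_of gives the robot as it stands.
- The arm moves only by the tool jog_arm, never from a script. Its argument "steps" is a list of rows, each a list of 7 numbers: the shift along the world's x, y, z in m, then the turn, a rotation vector about the world's x, y, z in degrees, then the opening, from 0 (shut) to 1 (fully open). In form: [[x, y, z, rx, ry, rz, claw], ...]. A call has 1 to 5 rows; each row shifts and turns the commanded pose from where the row before left it; what a row does not reach is not made up. A row lasts 1/10 s, in which the tool goes at most 50 mm and 8.59 degrees, less where a joint would pass 70% of its speed; a pose out of reach is approached as far as the arm can. A call is refused whole if a number of a shift passes 0.05 or a number of a turn 8.59, either way. A call with a gripper value outside its range is refused whole. The fingers move at their own pace and stop on an object; "squeeze" is the grip in N (left out, the last holds). Time passes only in rows, so rows that do not move let the fingers close. It gives the time, the measured TCP pose, the force and the opening at its end, in the units of the state.
- sense(): the state, without advancing time (a new reading comes with each control period).
- camera(name): name is "scene" or "top"; returns the picture (420x560x3 uint8, red, green, blue); there is no depth.
- camera_info(name): a dict with "fx", "fy", "cx", "cy" (pixels), "k1" (the pictures are not rectified: a ray, as slopes to the right and down, at radius r is drawn at 1 + k1 r^2 times it, then the intrinsics apply), "position" and "orientation" of the camera in the world. Camera axes: x right, y up, looking along -z (the intrinsics and any distortion apply to the point x, -y, -z); pixel columns grow to the right and rows downward; lengths in m; the calibration is good to about 2 mm. A picture is of the moment at which its call begins. camera_info takes no time and is no camera call.
- job_done(): hands the job in, once; it reports no verdict.
Trained networks look in the newest picture that a camera, given by its name, has taken for a name from the list of things; names that differ only in an ending like _2 or _b are one class to them, and where a whole thing is asked for, a point or a joint stands for the part that bears it (a point fixed in the world has none). Each returns a list of dicts, best first, with "p" (0 to 1); they miss things now and then, are a little off and sometimes report something else, mostly with a low value. They report only what shows in the picture. A call takes as long as a camera call. They do not tell look-alikes from the thing itself.
- spot_in(camera, target): "location" ([x, y, z] in m, in world coordinates, good to about 4 mm: the middle of the surface that is visible of it).
- landmark_of(camera, target): "location" ([x, y, z] in m, in world coordinates, good to about 4 mm: a listed point, or the origin of a listed thing).
The state is a dict: "time_s": time; "q": joint angles; "qd": joint speeds; "tau": joint torques, N m; "eef_pos": TCP position; "orientation": TCP orientation; "contact_force": force on the tool from outside, world axes, zero at the start; "wrist_torque": the same for the moment, N m; "finger_gap": opening from 0.0 (shut) to 1.0 (fully open).
Only numpy, scipy, OpenCV 4.12 (cv2) and the standard library are available. Lean on these libraries where they do the work, as an engineer would, in place of code of your own. Each camera call takes 0.05 s, during which the arm holds its last target. There are 200 camera calls.

TASK

Lift the steel hoop guard off the remote control box and stand it upright in the middle of the rubber mat. Then turn the inner knob of the concentric pair clockwise until it is snug against its end stop, pressing on a little and pausing there but not forcing the stop, and let go of it there. The outer knob must not be turned, and everything else on the bench stays where it is.

Things in the scene. Friction and masses are not known exactly. Their poses are not given: they have to be found in the camera images.
- box: The fixed grey remote control box, 130 (its x) x 150 (its y) x 45 mm high; origin at the centre of its underside, z up. In the middle of its top face is a concentric pair of knobs on one vertical axis through the box's origin. A small raised metal lug on the top face, 46 mm from the axis on the box's +x side, shows roughly where the inner knob's pointer will be at its stop; the real stop differs from box to box by up to 0.25 rad either way.
- inner_top (a point): Centre of the flat top of the INNER knob: a plain aluminium cylinder 26 mm across that stands 26 mm above the top of the outer knob; its top is 87.5 mm above the bench. A low rib on top, 12 mm long, is its pointer; the point's x axis points along the pointer, z up. The knob turns clockwise (seen from above) by 0.6 to 1.2 rad from its start to its end stop, with a steady drag of about 0.05 N m.
- outer_mark (a point): Mark near the rim of the OUTER knob, 28 mm from the axis, on its top face. The outer knob is a black ridged disc 64 mm across and 16 mm high, its top 61.5 mm above the bench. It turns very easily (0.025 N m).
- stop_slide (a point): Slide of the inner knob's sprung end stop, hidden in the box; still until the knob meets the stop, then moves 30 mm per rad (lost in the noise: go by feel). There the knob's torque jumps from 0.05 (drag) to 0.08 N m and climbs 3 N m per rad: snug from 0.17 N m (slide 0.9 mm), harmed above 0.44 N m (3.6 mm). Let go, it eases back and about 0.8 mm stays. It does not show where the stop lies.
- guard: Loose steel hoop guard, 0.25 kg, standing on the box's top face across the knobs: two feet 70 mm long (its x) x 12 mm, 116 mm apart along its y, two uprights 14 x 8 mm, joined by a level top bar along its y, 124 mm long, 14 mm wide (x), 12 mm thick. 78 mm tall overall; origin level with the undersides of the feet, midway between them, z up.
- guard_grip (a point): Middle of the guard's top bar, 72 mm above the undersides of its feet; the bar's 14 mm width is along x.
- mat: Fixed black rubber mat, 200 x 200 x 4 mm, flat on the bench; origin at the centre of its underside.
- tips: Bystander: a small aluminium jar, 38 mm across, 60 mm tall, loose on the bench; origin at its underside.
- spool: Bystander: a white wire spool, 100 mm across, 55 mm tall, loose on the bench; origin at its underside.
- hammer: Bystander: a hammer with a wooden handle lying flat, about 260 mm long, loose on the bench; origin at its underside.
- brush: Bystander: a flat brush with a wooden handle lying down, about 200 mm long, loose on the bench; origin at its underside.
- magnet: Bystander: a red L-shaped magnetic square, legs 90 mm, 18 mm high, loose on the bench; origin at its underside.
- tube: Bystander: an open square steel tube end, 50 x 50 mm, 70 mm tall, loose on the bench; origin at its underside.
- offcut: Bystander: a flat bar offcut, 100 x 40 x 10 mm, loose on the bench; origin at its underside.
Not all that is in view belongs to the job. What is shaped like the box but orange or red is not meant.

How it is judged:
By the outcome, as a careful person would: the job done as asked, in the order asked, and still so for the second after the job is handed in, with the robot touching nothing.
It also fails if it takes over 69 s, if anything falls off the work surface, if the arm or the gripper's body presses on something with over 40 N, if the wrist force passes 120 N, or if a joint passes its speed limit or range.

## Working session

There is one attempt and no reset: what is moved stays moved. The work goes in short steps, Python scripts to look and compute and a tool call to move; the robot and the scene stay as the last step left them, time stands still between calls to the robot, and variables do not carry over. Pictures are saved under pics/ and viewed, about 8 in all and at most 12, crops included, and the job is handed in when it is done.

Besides the shell and the picture viewer there is one more tool, called after ">>>" by a JSON object that holds its "name" and its "arguments". jog_arm: Moves the arm, as the interface text tells. Its arguments: {"type":"object","properties":{"steps":{"type":"array"},"squeeze":{"type":"number"}},"required":["steps"]}

```bash
mkdir -p pics; ls; python3 - <<'E'
from cell import *
import cv2
for n in ("scene","top"):
    im=camera(n); cv2.imwrite(f"pics/{n}0.png",im[:,:,::-1])
    i=camera_info(n); print(n,i)
    for t in ("box","inner_top","guard","guard_grip","mat","outer_mark"):
        print(t,[(d["p"],[round(v,4) for v in d["location"]]) for d in landmark_of(n,t)[:3]])
print(sense())
E
```

```text
pics
scene {'fx': 420.0528052901964, 'fy': 420.0528052901964, 'cx': 270.28586136715563, 'cy': 208.49295861990177, 'k1': -0.07791576236469103, 'position': array([ 0.81184143, -0.492457  ,  1.01866034]), 'orientation': array([[ 0.87566673, -0.40929288,  0.25629497],
       [ 0.48285809,  0.75029012, -0.45156705],
       [-0.0074724 ,  0.51917635,  0.85463447]])}
box [(0.87, [0.2308, 0.2588, -0.0029]), (0.86, [0.2445, -0.3908, 0.0008]), (0.73, [0.5011, -0.2213, 0.0024])]
inner_top [(0.65, [0.2266, 0.2598, 0.0889]), (0.58, [0.4997, -0.2247, 0.0863]), (0.57, [0.2408, -0.3942, 0.0911])]
guard [(0.93, [0.5006, -0.2248, 0.0487])]
guard_grip [(0.61, [0.4977, -0.227, 0.1123])]
mat [(0.73, [0.5548, 0.1683, -0.0054]), (0.69, [0.7148, 0.2927, 0.0])]
outer_mark [(0.84, [0.2678, -0.3921, 0.0614]), (0.81, [0.2623, 0.2649, 0.0592]), (0.74, [0.521, -0.2366, 0.0597])]
top {'fx': 483.2602507847917, 'fy': 483.2602507847917, 'cx': 278.8466875255886, 'cy': 212.92231610587191, 'k1': -0.13806949564720583, 'position': array([0.43258114, 0.01132968, 1.38782936]), 'orientation': array([[-0.02377741,  0.99778138
[... 680 characters left out ...]
 1.27247350e+00, -1.15089612e-01]), 'qd': array([-5.79486056e-05,  5.12938807e-05, -1.25096383e-05, -1.53878899e-03,
        1.47804834e-03, -1.08179755e-03]), 'tau': array([ 1.89345097e-03, -5.27420890e+01, -2.79003525e+01,  3.77074423e-05,
        1.46484901e-03, -2.52937861e-05]), 'eef_pos': array([0.14893417, 0.58120445, 0.30389384]), 'orientation': array([[ 2.48220246e-01,  5.81633873e-07, -9.68703623e-01],
       [ 9.68703622e-01, -3.78230417e-05,  2.48220246e-01],
       [-3.64949442e-05, -9.99999999e-01, -9.95187555e-06]]), 'contact_force': array([ 0.15245128,  0.41733018, -0.57743611]), 'wrist_torque': array([-0.03543559,  0.07217267, -0.00262368]), 'finger_gap': 0.9966743023306349}
```

View pics/top0.png

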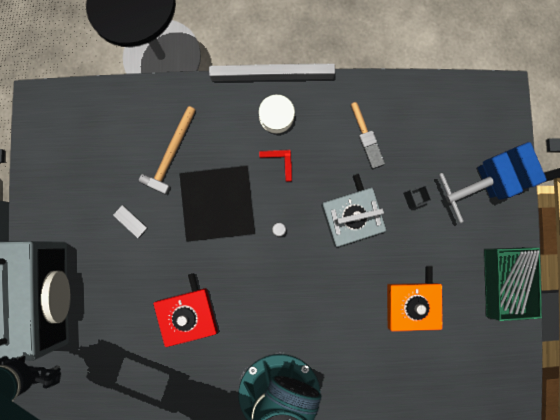

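View pics/scene0.png

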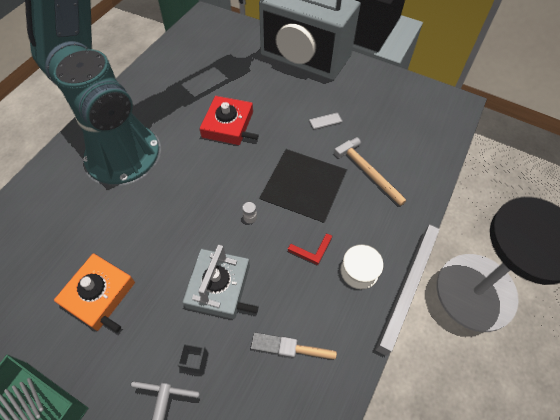

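Candidates in the top view are the red box (185,317), the orange box (415,305) and the grey box with the guard (355,217). I choose the grey one. The mat is at (217,204), with the jar (279,230), tube (417,197), spool, magnet, brush, hammer and offcut around it. Next I check the choice in a close crop.

```bash
cat > h.py <<'E'
import numpy as np, cv2
from cell import *
def pix2w(n,uv,z):
    i=camera_info(n); K=np.array([[i["fx"],0,i["cx"]],[0,i["fy"],i["cy"]],[0,0,1]])
    s=cv2.undistortPoints(np.array(uv,float).reshape(-1,1,2),K,np.array([i["k1"],0,0,0.]))[:,0]
    d=np.c_[s[:,0],-s[:,1],-np.ones(len(s))]@i["orientation"].T
    return i["position"]+d*((z-i["position"][2])/d[:,2])[:,None]
def w2pix(n,P):
    i=camera_info(n); c=(np.atleast_2d(P)-i["position"])@i["orientation"]
    s=np.c_[c[:,0],-c[:,1]]/-c[:,2:]; s=s*(1+i["k1"]*(s**2).sum(1)[:,None])
    return s*[i["fx"],i["fy"]]+[i["cx"],i["cy"]]
def crop(n,name,c,w,f):
    im=camera(n)[:,:,::-1]; x,y=int(c[0]-w[0]/2),int(c[1]-w[1]/2)
    o=cv2.resize(im[y:y+w[1],x:x+w[0]],None,fx=f,fy=f,interpolation=cv2.INTER_CUBIC); cv2.imwrite(name,o); print("crop origin",x,y); return im
E
python3 - <<'E'
from h import *
a=crop("top","pics/a.png",(355,217),(80,80),7)
b=crop("scene","pics/b.png",(217,282),(80,80),7)
A=cv2.imread("pics/a.png");B=cv2.imread("pics/b.png")
cv2.imwrite("pics/ab.png",cv2.resize(np.hstack([A,B]),(800,400),interpolation=cv2.INTER_AREA))
# mat segmentation
g=cv2.cvtColor(a,cv2.COLOR_BGR2GRAY); m=np.zeros_like(g); m[150:255,170:265]=(g[150:255,170:265]<42)
print(np.median(g[180:230,195:240]),np.median(g[250:260,190:250]))
cs,_=cv2.findContours(m,cv2.RETR_EXTERNAL,cv2.CHAIN_APPROX_NONE); c=max(cs,key=cv2.contourArea)
r=cv2.minAreaRect(c); print(r); W=pix2w("top",cv2.boxPoints(r),0.004); print(W.round(4),W.mean(0))
E
```

```text
crop origin 315 177
crop origin 177 242
27.0 76.0
((216.6890106201172, 203.20123291015625), (68.79884338378906, 69.13014221191406), 83.6598129272461)
[[0.6417 0.2763 0.004 ]
 [0.6591 0.0767 0.004 ]
 [0.4612 0.0587 0.004 ]
 [0.4437 0.2563 0.004 ]] [0.55141748 0.16698236 0.004     ]
```

View pics/ab.png

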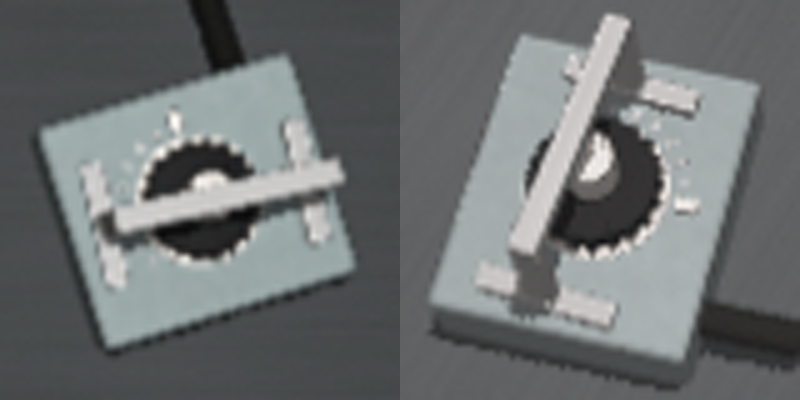

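The crop shows the grey box with the guard's bar from (113,222) to (343,172) in the left crop, across the knobs at about (203,200), and the lug at (176,118). That matches the description. Next I measure the poses.

```bash
python3 - <<'E'
from h import *
L=lambda p:np.array(p,float)/5+[315,177]; R=lambda p:np.array(p,float)/5+[177,242]
def show(t,n,p,z):
    W=pix2w(n,p,z); print(t,W[:,:2].round(4).tolist(),"mean",W.mean(0)[:2].round(4)); return W
show("bar top","top",L([(113,222),(343,172)]),.121)
W=show("bar scene","scene",R([(615,20),(525,250)]),.121)
for W in (pix2w("top",L([(113,222),(343,172)]),.121),W):
    d=W[1]-W[0]; print(np.linalg.norm(d),np.degrees(np.arctan2(d[1],d[0])))
show("box top","top",L([(42,130),(288,57),(355,268),(108,350)]),.045)
show("box scene","scene",R([(525,37),(758,88),(688,360),(432,305)]),.045)
show("lug","top",L([(176,120)]),.049)
show("lug s","scene",R([(686,206)]),.049)
show("knob disc t","top",L([(203,200)]),.0615)
show("knob disc s","scene",R([(598,183)]),.0615)
for t in ("guard_grip","inner_top","box"):
  for n in ("top","scene"):
    print(t,n,[d["location"].round(4) if hasattr(d["location"],'round') else d["location"] for d in landmark_of(n,t)])
E
```

```text
bar top [[0.4856, -0.1637], [0.5092, -0.2875]] mean [ 0.4974 -0.2256]
bar scene [[0.6548, -0.0756], [0.6712, -0.197]] mean [ 0.663  -0.1363]
0.1260239026625165 -79.20594107878817
0.12252179348755857 -82.32439010540021
box top [[0.5412, -0.1359], [0.5794, -0.2765], [0.4597, -0.3103], [0.4175, -0.1692]] mean [ 0.4995 -0.223 ]
box scene [[0.6054, -0.071], [0.7223, -0.0398], [0.7527, -0.1833], [0.6332, -0.2178]] mean [ 0.6784 -0.128 ]
lug [[0.5448, -0.2109]] mean [ 0.5448 -0.2109]
lug s [[0.7184, -0.1157]] mean [ 0.7184 -0.1157]
knob disc t [[0.4991, -0.2224]] mean [ 0.4991 -0.2224]
knob disc s [[0.6769, -0.1304]] mean [ 0.6769 -0.1304]
guard_grip top [[0.502, -0.2228, 0.1174]]
guard_grip scene [[0.499, -0.224, 0.1124], [0.7421, -0.2688, 0.0025], [0.4701, -0.0046, -0.0021]]
inner_top top [[0.2298, 0.2569, 0.0874], [0.2412, -0.3948, 0.0846], [0.502, -0.2193, 0.09]]
inner_top scene [[0.2277, 0.2559, 0.0905], [0.2384, -0.3941, 0.089], [0.4963, -0.2257, 0.0866]]
box top [[0.2254, 0.2608, -0.0008], [0.2471, -0.391, 0.0007], [0.4988, -0.2212, 0.0001]]
box scene [[0.2419, -0.3919, -0.0002], [0.5003, -0.2207, 0.0061], [0.2286, 0.2606, -0.0001]]
```

```bash
python3 - <<'E'
from h import *
R=lambda p:(np.array(p,float)-[400,0])/5+[177,242]
def show(t,n,p,z):
    W=pix2w(n,p,z); print(t,W[:,:2].round(4).tolist(),"mean",W.mean(0)[:2].round(4)); return W
W=show("bar scene","scene",R([(617,24),(527,248)]),.121)
d=W[0]-W[1]; print(np.linalg.norm(d),np.degrees(np.arctan2(d[1],d[0])))
show("box scene","scene",R([(525,37),(758,88),(688,360),(432,305)]),.045)
show("lug s","scene",R([(686,206)]),.049)
show("knob disc s","scene",R([(598,183)]),.0615)
E
```

```text
bar scene [[0.49, -0.1681], [0.5143, -0.2824]] mean [ 0.5021 -0.2253]
0.11674585934841335 101.98110441227038
box scene [[0.4251, -0.1698], [0.5447, -0.1367], [0.5868, -0.2742], [0.4648, -0.311]] mean [ 0.5054 -0.223 ]
lug s [[0.5468, -0.2096]] mean [ 0.5468 -0.2096]
knob disc s [[0.5065, -0.2238]] mean [ 0.5065 -0.2238]
```

>>> {"name": "jog_arm", "arguments": {"steps": [[0.027, -0.043, 0, 0, 0, -3.4, 1], [0.027, -0.043, 0, 0, 0, -3.4, 1], [0.027, -0.043, 0, 0, 0, -3.4, 1], [0.027, -0.043, 0, 0, 0, -3.4, 1], [0.027, -0.043, 0, 0, 0, -3.4, 1]]}}

```text
time_s: 1.6
eef_pos: [0.2825, 0.3679, 0.3041]
orientation: [[0.522, 0.001, -0.853], [0.853, 0.0, 0.522], [0.001, -1.0, -0.0]]
contact_force: [1.6, 0.5, 0.3]
finger_gap: 0.999
```

>>> {"name": "jog_arm", "arguments": {"steps": [[0.027, -0.043, 0, 0, 0, -3.4, 1], [0.027, -0.043, 0, 0, 0, -3.4, 1], [0.027, -0.043, 0, 0, 0, -3.4, 1], [0.027, -0.043, 0, 0, 0, -3.4, 1], [0.027, -0.043, 0, 0, 0, -3.4, 1]]}}

```text
time_s: 2.1
eef_pos: [0.4156, 0.1559, 0.3042]
orientation: [[0.749, 0.001, -0.662], [0.662, 0.0, 0.749], [0.001, -1.0, -0.0]]
contact_force: [1.4, 0.9, 0.3]
finger_gap: 0.998
```

>>> {"name": "jog_arm", "arguments": {"steps": [[0.009, -0.042, 0, 0, 0, -3.4, 1], [0.009, -0.042, 0, 0, 0, -3.4, 1], [0.009, -0.042, 0, 0, 0, -3.4, 1], [0.009, -0.042, 0, 0, 0, -3.4, 1], [0.009, -0.042, 0, 0, 0, -3.4, 1]]}}

```text
time_s: 2.6
eef_pos: [0.4599, -0.0541, 0.3041]
orientation: [[0.91, 0.001, -0.414], [0.414, -0.0, 0.91], [0.001, -1.0, -0.0]]
contact_force: [0.6, 0.8, -0.1]
finger_gap: 0.997
```

>>> {"name": "jog_arm", "arguments": {"steps": [[0.009, -0.042, 0, 0, 0, -3.4, 1], [0.009, -0.042, 0, 0, 0, -3.4, 1], [0.009, -0.042, 0, 0, 0, -3.4, 1], [0.009, -0.042, 0, 0, 0, -3.4, 1], [0, 0, 0, 0, 0, 0, 1]]}}

```text
time_s: 3.1
eef_pos: [0.4974, -0.2255, 0.3041]
orientation: [[0.983, 0.002, -0.186], [0.186, -0.003, 0.983], [0.002, -1.0, -0.004]]
contact_force: [-0.1, 0.2, 0.6]
finger_gap: 0.999
```

>>> {"name": "jog_arm", "arguments": {"steps": [[0.001, 0.001, -0.04, 0, 0, 0.5, 1], [0, 0, -0.04, 0, 0, 0, 1], [0, 0, -0.03, 0, 0, 0, 1], [0, 0, -0.02, 0, 0, 0, 1], [0, 0, 0, 0, 0, 0, 1]]}}

```text
time_s: 3.6
eef_pos: [0.4948, -0.2175, 0.1712]
orientation: [[0.98, -0.005, -0.2], [0.2, 0.003, 0.98], [-0.005, -1.0, 0.004]]
contact_force: [-0.2, 0.1, -0.3]
finger_gap: 0.997
```

>>> {"name": "jog_arm", "arguments": {"steps": [[0, 0, 0, 0, 0, 0, 0.35], [0, 0, 0, 0, 0, 0, 0.35], [0, 0, 0, 0, 0, 0, 0.35], [0, 0, 0, 0, 0, 0, 0.25], [0, 0, 0, 0, 0, 0, 0.25]], "squeeze": 30}}

```text
time_s: 4.1
eef_pos: [0.4971, -0.2194, 0.1746]
orientation: [[0.98, 0.001, -0.2], [0.2, -0.001, 0.98], [0.001, -1.0, -0.001]]
contact_force: [0.5, -0.7, -0.2]
finger_gap: 0.25
```

>>> {"name": "jog_arm", "arguments": {"steps": [[0, 0, 0, 0, 0, 0, 0], [0, 0, 0, 0, 0, 0, 0], [0, 0, 0, 0, 0, 0, 0], [0, 0, 0, 0, 0, 0, 0], [0, 0, 0, 0, 0, 0, 0]], "squeeze": 50}}

```text
time_s: 4.6
eef_pos: [0.4974, -0.2194, 0.1743]
orientation: [[0.98, 0.001, -0.2], [0.2, -0.0, 0.98], [0.001, -1.0, -0.001]]
contact_force: [2.6, 1.2, 5.2]
finger_gap: 0.149
```

>>> {"name": "jog_arm", "arguments": {"steps": [[0, 0, 0.01, 0, 0, 0, 0], [0, 0, 0.02, 0, 0, 0, 0], [0, 0, 0.03, 0, 0, 0, 0], [0, 0, 0.04, 0, 0, 0, 0], [0, 0, 0.02, 0, 0, 0, 0]]}}

```text
time_s: 5.1
eef_pos: [0.4966, -0.2195, 0.2965]
orientation: [[0.98, 0.001, -0.2], [0.2, -0.001, 0.98], [0.0, -1.0, -0.001]]
contact_force: [1.4, -0.7, -3.3]
finger_gap: 0.152
```

```bash
python3 - <<'E'
from h import *
print(sense()["contact_force"],sense()["finger_gap"],sense()["eef_pos"],sense()["q"])
crop("top","pics/c1.png",(355,217),(100,100),4);crop("scene","pics/c2.png",(217,260),(100,100),4)
cv2.imwrite("pics/c.png",np.hstack([cv2.imread("pics/c1.png"),cv2.imread("pics/c2.png")]))
for n in("top","scene"): print([d for d in landmark_of(n,"guard")[:1]],landmark_of(n,"guard_grip")[:1])
E
```

```text
[ 1.35130954 -0.7063488  -3.26386862] 0.15234986779995902 [ 0.49663498 -0.21952504  0.29647327] [-5.42993347e-01  2.83897864e-01  1.64365747e+00 -8.46732134e-04
  1.21287538e+00 -7.44067254e-01]
crop origin 305 167
crop origin 167 210
[{'location': [0.497, -0.2234, 0.1676], 'p': 0.46}] []
[{'location': [0.5018, -0.2257, 0.1694], 'p': 0.75}] [{'location': [0.5008, -0.2279, 0.2336], 'p': 0.96}]
```

View pics/c.png

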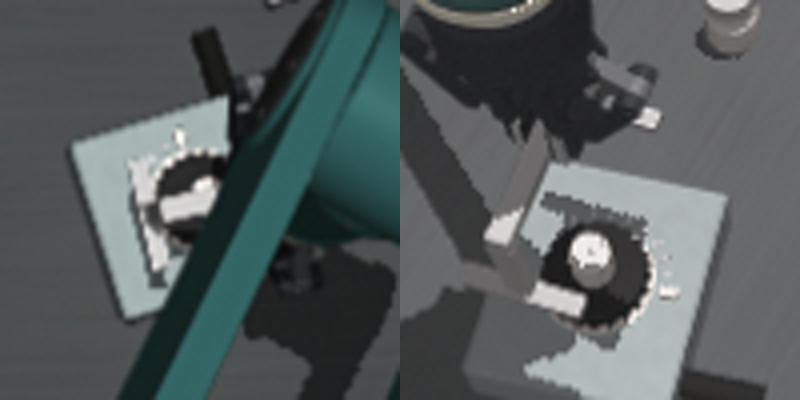

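>>> {"name": "jog_arm", "arguments": {"steps": [[0.0056, 0.02, 0, 0, 0, -0.6, 0], [0.0056, 0.04, 0, 0, 0, -0.6, 0], [0.0056, 0.04, 0, 0, 0, -0.6, 0], [0.0056, 0.04, 0, 0, 0, -0.6, 0], [0.0056, 0.04, 0, 0, 0, -0.6, 0]]}}

```text
time_s: 5.9
eef_pos: [0.5237, -0.0376, 0.2918]
orientation: [[0.989, -0.004, -0.147], [0.147, 0.001, 0.989], [-0.004, -1.0, 0.001]]
contact_force: [1.4, -0.6, -2.6]
finger_gap: 0.148
```

>>> {"name": "jog_arm", "arguments": {"steps": [[0.0056, 0.04, 0, 0, 0, -0.6, 0], [0.0056, 0.04, 0, 0, 0, -0.6, 0], [0.0056, 0.04, 0, 0, 0, -0.6, 0], [0.0056, 0.04, 0, 0, 0, -0.6, 0], [0.0056, 0.04, 0, 0, 0, -0.6, 0]]}}

```text
time_s: 6.4
eef_pos: [0.5517, 0.1622, 0.2917]
orientation: [[0.995, -0.004, -0.096], [0.096, -0.001, 0.995], [-0.004, -1.0, -0.0]]
contact_force: [1.5, -0.2, -2.5]
finger_gap: 0.15
```

>>> {"name": "jog_arm", "arguments": {"steps": [[0, 0.013, 0, 0, 0, 0, 0], [0, 0, -0.03, 0, 0, 0, 0], [0, 0, -0.04, 0, 0, 0, 0], [0, 0, -0.04, 0, 0, 0, 0], [0, 0, -0.025, 0, 0, 0, 0]]}}

```text
time_s: 6.9
eef_pos: [0.5499, 0.1728, 0.1545]
orientation: [[0.995, -0.007, -0.097], [0.097, -0.002, 0.995], [-0.007, -1.0, -0.001]]
contact_force: [-0.5, -0.5, -2.7]
finger_gap: 0.152
```

>>> {"name": "jog_arm", "arguments": {"steps": [[0, 0, 0, 0, 0, 0, 0], [0, 0, 0, 0, 0, 0, 0], [0, 0, 0, 0, 0, 0, 0]]}}

```text
time_s: 7.2
eef_pos: [0.5538, 0.1737, 0.1601]
orientation: [[0.995, 0.002, -0.096], [0.096, 0.0, 0.995], [0.002, -1.0, 0.0]]
contact_force: [0.3, -0.8, -2.5]
finger_gap: 0.151
```

```bash
python3 - <<'E'
from h import *
print(sense()["contact_force"],sense()["eef_pos"])
crop("top","pics/d1.png",(217,204),(100,100),4);crop("scene","pics/d2.png",(303,170),(100,100),4)
cv2.imwrite("pics/d.png",np.hstack([cv2.imread("pics/d1.png"),cv2.imread("pics/d2.png")]))
for n in("top","scene"): print([d for d in landmark_of(n,"guard")[:1]],landmark_of(n,"guard_grip")[:1],landmark_of(n,"mat")[:1])
E
```

```text
[ 0.3398465  -0.81252837 -2.45473025] [0.55378513 0.17370844 0.16007181]
crop origin 167 154
crop origin 253 120
[{'location': [0.5558, 0.1689, 0.03], 'p': 0.74}] [{'location': [0.556, 0.1704, 0.1039], 'p': 0.75}] [{'location': [0.5568, 0.1669, -0.0012], 'p': 0.59}]
[{'location': [0.5536, 0.1686, 0.0323], 'p': 0.57}] [{'location': [0.5532, 0.1672, 0.1004], 'p': 0.81}] [{'location': [0.5538, 0.1705, -0.0047], 'p': 0.73}]
```

View pics/d.png

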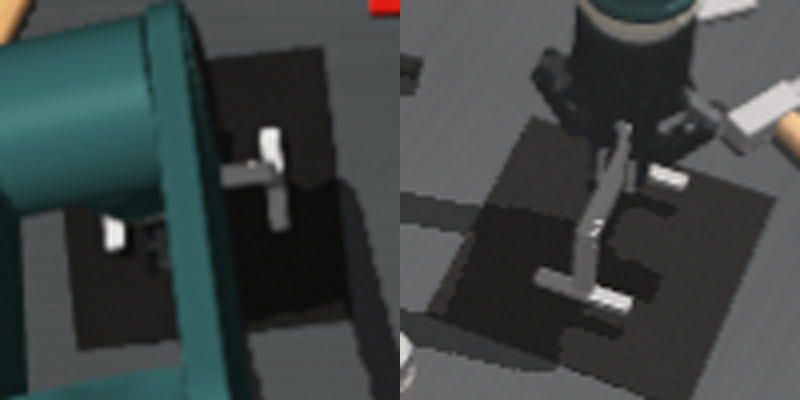

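The guard is held level and centred over the mat. The networks agree on both positions to about 2 mm. I lower it now.

>>> {"name": "jog_arm", "arguments": {"steps": [[0, 0, -0.01, 0, 0, 0, 0], [0, 0, -0.008, 0, 0, 0, 0], [0, 0, -0.004, 0, 0, 0, 0], [0, 0, 0, 0, 0, 0, 0], [0, 0, 0, 0, 0, 0, 0]]}}

```text
time_s: 8.1
eef_pos: [0.5526, 0.1737, 0.1365]
orientation: [[0.995, -0.001, -0.096], [0.096, -0.0, 0.995], [-0.001, -1.0, -0.0]]
contact_force: [0.5, -0.3, -1.9]
finger_gap: 0.149
```

>>> {"name": "jog_arm", "arguments": {"steps": [[0, 0, -0.002, 0, 0, 0, 0], [0, 0, 0, 0, 0, 0, 0]]}}

```text
time_s: 8.3
eef_pos: [0.5528, 0.1738, 0.1348]
orientation: [[0.995, -0.0, -0.096], [0.096, 0.0, 0.995], [-0.0, -1.0, 0.0]]
contact_force: [-1.1, -0.4, -3.0]
finger_gap: 0.152
```

>>> {"name": "jog_arm", "arguments": {"steps": [[0, 0, -0.0015, 0, 0, 0, 0], [0, 0, 0, 0, 0, 0, 0]]}}

```text
time_s: 8.5
eef_pos: [0.553, 0.1738, 0.1335]
orientation: [[0.995, 0.0, -0.096], [0.096, 0.0, 0.995], [0.0, -1.0, 0.0]]
contact_force: [0.5, -0.1, -3.2]
finger_gap: 0.145
```

>>> {"name": "jog_arm", "arguments": {"steps": [[0, 0, -0.001, 0, 0, 0, 0], [0, 0, 0, 0, 0, 0, 0]]}}

```text
time_s: 8.7
eef_pos: [0.5535, 0.1739, 0.1331]
orientation: [[0.995, 0.002, -0.096], [0.096, 0.0, 0.995], [0.002, -1.0, 0.0]]
contact_force: [1.3, 0.4, 3.8]
finger_gap: 0.146
```

>>> {"name": "jog_arm", "arguments": {"steps": [[0, 0, 0, 0, 0, 0, 0.3], [0, 0, 0, 0, 0, 0, 0.5], [0, 0, 0, 0, 0, 0, 0.6], [0, 0, 0, 0, 0, 0, 0.6], [0, 0, 0, 0, 0, 0, 0.6]]}}

```text
time_s: 9.2
eef_pos: [0.5527, 0.1738, 0.1323]
orientation: [[0.995, -0.0, -0.096], [0.096, -0.0, 0.995], [-0.0, -1.0, 0.0]]
contact_force: [-0.1, -0.7, 0.4]
finger_gap: 0.602
```

>>> {"name": "jog_arm", "arguments": {"steps": [[0, 0, 0.01, 0, 0, 0, 0.6], [0, 0, 0.03, 0, 0, 0, 0.6], [0, 0, 0.04, 0, 0, 0, 0.6], [0, 0, 0.04, 0, 0, 0, 0.6], [0, 0, 0.03, 0, 0, 0, 0.6]]}}

```text
time_s: 9.7
eef_pos: [0.5533, 0.1739, 0.2858]
orientation: [[0.995, 0.003, -0.096], [0.096, 0.001, 0.995], [0.003, -1.0, 0.0]]
contact_force: [0.3, -0.1, 0.3]
finger_gap: 0.596
```

>>> {"name": "jog_arm", "arguments": {"steps": [[-0.0055, -0.02, 0, 0, 0, 0, 0.6], [-0.0055, -0.04, 0, 0, 0, 0, 0.6], [-0.0055, -0.04, 0, 0, 0, 0, 0.6], [-0.0055, -0.04, 0, 0, 0, 0, 0.6], [0, 0, 0, 0, 0, 0, 0.6]]}}

```text
time_s: 10.2
eef_pos: [0.5301, 0.03, 0.2832]
orientation: [[0.996, 0.0, -0.093], [0.093, -0.002, 0.996], [-0.0, -1.0, -0.002]]
contact_force: [0.5, 0.3, 0.1]
finger_gap: 0.601
```

```bash
python3 - <<'E'
from h import *
s=sense();print(s["contact_force"],s["eef_pos"],s["q"],s["finger_gap"],s["time_s"])
crop("top","pics/e1.png",(355,217),(80,80),10);crop("scene","pics/e2.png",(217,278),(80,80),10)
E=lambda f:cv2.imread(f)
crop("scene","pics/e3.png",(303,170),(100,100),4)
crop("top","pics/e4.png",(217,204),(100,100),4)
a=cv2.resize(np.hstack([E("pics/e1.png"),E("pics/e2.png")]),(800,400),interpolation=cv2.INTER_AREA)
cv2.imwrite("pics/e.png",a)
cv2.imwrite("pics/eg.png",np.hstack([E("pics/e4.png"),E("pics/e3.png")]))
for n in("top","scene"):
  for t in ("guard","mat","inner_top","outer_mark","box"):
    print(n,t,[(d["p"],np.round(d["location"],4).tolist()) for d in landmark_of(n,t) if d["location"][0]>.4])
E
```

```text
[0.50550145 0.29426968 0.09405662] [0.53010286 0.02996163 0.28315467] [-0.07258931  0.2809253   1.68480742 -0.00206247  1.17567225 -0.16464814] 0.6006318570261193 10.2
crop origin 315 177
crop origin 177 238
crop origin 253 120
crop origin 167 154
top guard [(0.54, [0.5532, 0.1689, 0.0028])]
top mat [(0.8, [0.555, 0.169, -0.0001]), (0.41, [0.509, 0.4204, 0.0005])]
top inner_top [(0.41, [0.5002, -0.2221, 0.0878]), (0.24, [0.5184, -0.2414, 0.061])]
top outer_mark [(0.73, [0.5554, 0.1674, 0.0788]), (0.63, [0.5199, -0.2425, 0.0634]), (0.2, [0.5542, -0.4077, 0.0006])]
top box [(0.92, [0.4979, -0.2236, -0.0013])]
scene guard [(0.7, [0.557, 0.1682, 0.0052]), (0.6, [0.5066, 0.4188, -0.003])]
scene mat [(0.74, [0.5543, 0.1674, -0.0011]), (0.32, [0.5196, -0.237, 0.0621])]
scene inner_top [(0.57, [0.5002, -0.2227, 0.0856])]
scene outer_mark [(0.67, [0.5209, -0.2367, 0.062])]
scene box [(0.56, [0.4986, -0.2238, 0.0054])]
```

View pics/e.png

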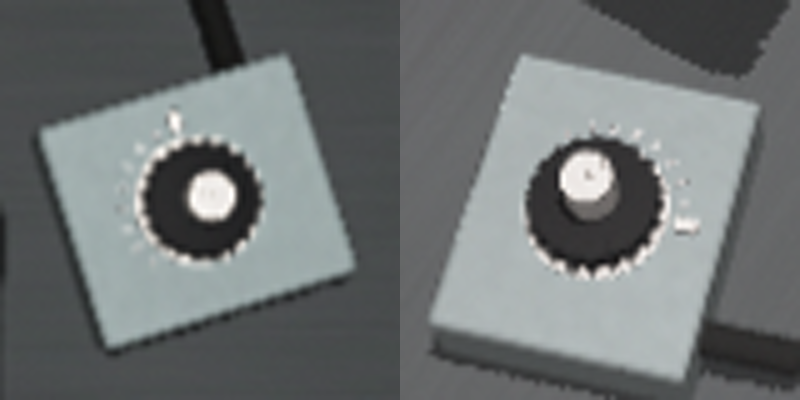

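View pics/eg.png

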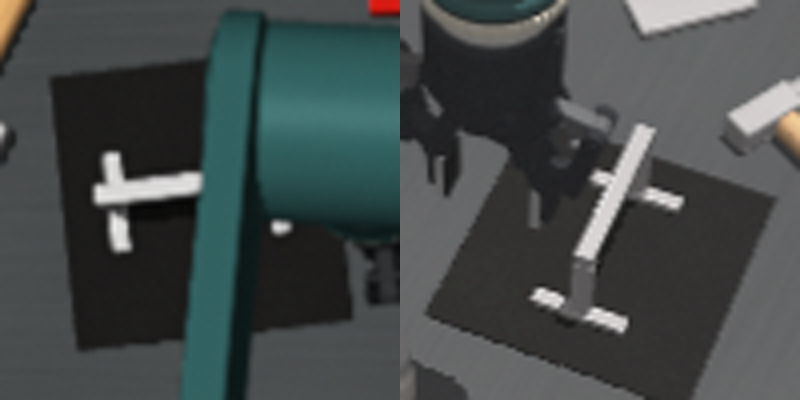

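The guard stands in the middle of the mat and the knobs are clear. I refine the knob axis before moving.

```bash
python3 - <<'E'
from h import *
for n in("top","scene"):
  A=[]
  for k in range(5):
    im=camera(n); A+=[d["location"] for d in landmark_of(n,"inner_top") if np.hypot(d["location"][0]-.5,d["location"][1]+.2225)<.012]
  print(n,len(A),np.mean(A,0).round(4),np.std(A,0).round(4))
  c=w2pix(n,[.5,-.2227,.0875])[0]; x,y=c.astype(int)
  g=im[y-9:y+10,x-9:x+10].astype(int)
  m=(g.min(2)>185).astype(np.uint8); k,l,st,ce=cv2.connectedComponentsWithStats(m)
  for j in range(1,k):
    if st[j,4]>15: print(st[j],pix2w(n,[ce[j]+[x-9,y-9]],.0875).round(4))
  print(g.min(2)[4:15,4:15])
E
```

```text
top 5 [ 0.503  -0.2211  0.0886] [0.0009 0.0017 0.0012]
[ 5  5  9  8 62] [[ 0.5016 -0.2215  0.0875]]
[[ 38  39  66 105 148 154 149  90  44  34  35]
 [ 40  77 186 206 219 222 222 201 122  49  33]
 [ 61 145 235 235 233 234 235 236 202 112  41]
 [ 75 180 235 228 232 232 233 232 231 206  68]
 [101 217 235 220 230 216 230 230 233 240  81]
 [113 237 236 228 232 223 230 230 234 241  81]
 [102 232 237 234 234 232 231 231 235 210  68]
 [ 81 191 237 238 236 234 232 235 232 140  46]
 [ 57 111 195 240 238 236 235 241 182  69  34]
 [ 43  49 103 172 181 184 171 173  90  39  34]
 [ 41  35  45  60  69  80  64  54  39  35  37]]
scene 4 [ 0.4984 -0.2242  0.0854] [0.0011 0.0016 0.0008]
[ 5  6 10  9 73] [[ 0.5011 -0.2228  0.0875]]
[[104  99  49  50  52  74  78  63  59  49  50]
 [ 45  49  51  85 130 158 164 140 133  79  52]
 [ 49  52  86 175 233 228 227 229 227 148 101]
 [ 50  67 172 230 231 230 229 229 229 183 195]
 [ 50 128 228 229 231 231 224 231 231 194 211]
 [ 51 208 228 229 231 231 178 227 231 230 230]
 [ 51 232 229 228 230 230 177 195 231 230 230]
 [ 51 229 230 229 228 230 232 232 232 231 228]
 [ 50 203 230 231 229 230 231 233 233 232 216]
 [ 49  61 218 228 231 229 230 232 231 219 128]
 [ 47  41 119 198 223 218 218 220 202 102 106]]
```

>>> {"name": "jog_arm", "arguments": {"steps": [[-0.005, -0.042, 0, 0, 0, 5.8, 0.6], [-0.005, -0.042, 0, 0, 0, 5.8, 0.6], [-0.005, -0.042, 0, 0, 0, 5.8, 0.6], [-0.005, -0.042, 0, 0, 0, 5.8, 0.6], [-0.005, -0.042, 0, 0, 0, 5.8, 0.6]]}}

```text
time_s: 12.4
eef_pos: [0.5054, -0.1778, 0.2825]
orientation: [[0.821, 0.0, -0.57], [0.57, -0.0, 0.821], [0.0, -1.0, -0.0]]
contact_force: [0.6, -1.6, -0.1]
finger_gap: 0.605
```

>>> {"name": "jog_arm", "arguments": {"steps": [[-0.004, -0.0425, 0, 0, 0, 5.8, 0.6], [0, 0, -0.03, 0, 0, 0, 0.6], [0, 0, -0.03, 0, 0, 0, 0.6], [0, 0, 0, 0, 0, 0, 0.6], [0, 0, 0, 0, 0, 0, 0.6]]}}

```text
time_s: 12.9
eef_pos: [0.5016, -0.2186, 0.2224]
orientation: [[0.762, -0.001, -0.647], [0.647, 0.001, 0.762], [-0.001, -1.0, 0.001]]
contact_force: [0.3, 0.8, -0.7]
finger_gap: 0.599
```

```bash
python3 - <<'E'
from h import *
for i in range(2):
  s=sense();print(s["time_s"],s["contact_force"].round(2),s["wrist_torque"].round(4),s["eef_pos"].round(4),s["q"].round(4),np.degrees(np.arctan2(s["orientation"][1,0],s["orientation"][0,0])),s["tau"][5]); camera("scene")
E
```

```text
12.9 [ 0.27  0.84 -0.67] [-0.0025  0.0221  0.0111] [ 0.5016 -0.2186  0.2224] [-5.3710e-01  3.7340e-01  1.7181e+00 -1.0000e-04  1.0516e+00 -1.2410e+00] 40.33344570806299 -0.0002978325392177794
12.95 [ 0.08 -1.16 -0.26] [-0.0052 -0.0371  0.0494] [ 0.5024 -0.2188  0.2233] [-5.3680e-01  3.7230e-01  1.7169e+00 -1.0000e-04  1.0514e+00 -1.2411e+00] 40.35682429234472 0.00016979308838926954
```

>>> {"name": "jog_arm", "arguments": {"steps": [[-0.0005, -0.0038, -0.03, 0, 0, 0, 0.6], [0, 0, -0.025, 0, 0, 0, 0.6], [0, 0, -0.01, 0, 0, 0, 0.6], [0, 0, 0, 0, 0, 0, 0.6], [0, 0, 0, 0, 0, 0, 0.6]]}}

```text
time_s: 13.5
eef_pos: [0.5021, -0.2228, 0.1586]
orientation: [[0.762, 0.002, -0.647], [0.647, -0.001, 0.762], [0.001, -1.0, -0.002]]
contact_force: [-0.7, -0.0, 0.3]
finger_gap: 0.598
```

>>> {"name": "jog_arm", "arguments": {"steps": [[0, 0, -0.01, 0, 0, 0, 0.6], [0, 0, -0.008, 0, 0, 0, 0.6], [0, 0, 0, 0, 0, 0, 0.6], [0, 0, 0, 0, 0, 0, 0.6], [0, 0, 0, 0, 0, 0, 0.6]]}}

```text
time_s: 14.0
eef_pos: [0.5014, -0.2226, 0.1395]
orientation: [[0.762, 0.0, -0.647], [0.647, -0.0, 0.762], [-0.0, -1.0, -0.0]]
contact_force: [-0.1, 0.1, -1.4]
finger_gap: 0.602
```

```bash
cat >> h.py <<'E'
def avg(k=4):
    S=[]
    for i in range(k):
        camera("scene"); S.append(sense())
    f=lambda n:np.array([s[n] for s in S])
    R=S[-1]["orientation"]
    print(S[-1]["time_s"],"F",f("contact_force").mean(0).round(2),"T",f("wrist_torque").mean(0).round(3),"Tz",f("wrist_torque")[:,2].round(3),"tau6",f("tau")[:,5].round(3),"q6",f("q")[:,5].round(4),"p",f("eef_pos").mean(0).round(4),f("eef_pos").std(0).round(4),"yaw",np.degrees(np.arctan2(R[1,0],R[0,0])).round(2),"gap",S[-1]["finger_gap"].round(3))
E
python3 - <<'E'
from h import *
avg()
E
```

```text
Traceback (most recent call last):
  File "h.py", line 21, in avg
    print(S[-1]["time_s"],"F",f("contact_force").mean(0).round(2),"T",f("wrist_torque").mean(0).round(3),"Tz",f("wrist_torque")[:,2].round(3),"tau6",f("tau")[:,5].round(3),"q6",f("q")[:,5].round(4),"p",f("eef_pos").mean(0).round(4),f("eef_pos").std(0).round(4),"yaw",np.degrees(np.arctan2(R[1,0],R[0,0])).round(2),"gap",S[-1]["finger_gap"].round(3))
                                                                                                                                                                                                                                                                                                                                ^^^^^^^^^^^^^^^^^^^^^^^^^
AttributeError: 'float' object has no attribute 'round'
```

>>> {"name": "jog_arm", "arguments": {"steps": [[0, 0, 0, 0, 0, 0, 0.38], [0, 0, 0, 0, 0, 0, 0.38], [0, 0, 0, 0, 0, 0, 0.2], [0, 0, 0, 0, 0, 0, 0.2], [0, 0, 0, 0, 0, 0, 0.2]], "squeeze": 20}}

```text
time_s: 14.7
eef_pos: [0.5017, -0.2223, 0.1396]
orientation: [[0.762, 0.001, -0.647], [0.647, 0.0, 0.762], [0.001, -1.0, -0.0]]
contact_force: [2.5, 3.5, 3.6]
finger_gap: 0.291
```

```bash
sed -i 's/S\[-1\]\["finger_gap"\].round(3)/S[-1]["finger_gap"]/' h.py; python3 - <<'E'
from h import *
avg()
E
```

```text
14.9 F [1.97 4.67 3.81] T [ 0.63  -0.389  0.05 ] Tz [-0.001  0.086  0.021  0.093] tau6 [-0.005 -0.002  0.     0.001] q6 [-1.2475 -1.2476 -1.2475 -1.2475] p [ 0.5016 -0.2223  0.1396] [0. 0. 0.] yaw 40.32 gap 0.29589485317061837
```

>>> {"name": "jog_arm", "arguments": {"steps": [[0.0003, 0.0003, 0.0003, 0, 0, 0, 0.2], [0, 0, 0, 0, 0, 0, 0.2], [0, 0, 0, 0, 0, -2, 0.2], [0, 0, 0, 0, 0, -3, 0.2], [0, 0, 0, 0, 0, -3, 0.2]], "squeeze": 45}}

```text
time_s: 15.4
eef_pos: [0.5017, -0.2223, 0.1397]
orientation: [[0.846, 0.0, -0.533], [0.533, -0.0, 0.846], [-0.0, -1.0, -0.0]]
contact_force: [2.0, 2.8, 4.0]
finger_gap: 0.281
```

```bash
python3 - <<'E'
from h import *
print(sense()["tau"][5],sense()["wrist_torque"]);avg()
E
```

```text
-0.6577292270958424 [ 0.47904117 -0.26177151  0.07555599]
15.6 F [1.58 2.87 3.86] T [ 0.504 -0.305 -0.052] Tz [-0.053 -0.024 -0.064 -0.068] tau6 [-0.242  0.48   0.166  0.011] q6 [-1.1025 -1.1066 -1.1082 -1.1085] p [ 0.5016 -0.2223  0.1397] [0. 0. 0.] yaw 32.4 gap 0.284353453234158
```

>>> {"name": "jog_arm", "arguments": {"steps": [[0, 0, 0, 0, 0, -3, 0.2], [0, 0, 0, 0, 0, -3, 0.2], [0, 0, 0, 0, 0, -3, 0.2], [0, 0, 0, 0, 0, -3, 0.2], [0, 0, 0, 0, 0, -3, 0.2]]}}

```text
time_s: 16.1
eef_pos: [0.5015, -0.2223, 0.1397]
orientation: [[0.955, -0.0, -0.297], [0.297, -0.0, 0.955], [-0.0, -1.0, -0.0]]
contact_force: [1.6, 1.7, 4.2]
finger_gap: 0.284
```

```bash
python3 - <<'E'
from h import *
print(sense()["tau"][5],sense()["wrist_torque"]);avg()
E
```

```text
-0.6447556056082249 [ 0.36427875 -0.21239895  0.09495787]
16.3 F [0.99 2.12 4.11] T [ 0.392 -0.186 -0.055] Tz [-0.036 -0.059 -0.074 -0.05 ] tau6 [-0.221  0.478  0.157  0.004] q6 [-0.842  -0.8459 -0.8472 -0.8473] p [ 0.5016 -0.2223  0.1397] [0. 0. 0.] yaw 17.44 gap 0.2849489120564046
```

>>> {"name": "jog_arm", "arguments": {"steps": [[0, 0, 0, 0, 0, -3, 0.2], [0, 0, 0, 0, 0, -3, 0.2], [0, 0, 0, 0, 0, -1.5, 0.2], [0, 0, 0, 0, 0, -0.7, 0.2], [0, 0, 0, 0, 0, -0.3, 0.2]]}}

```text
time_s: 16.8
eef_pos: [0.5015, -0.2223, 0.1397]
orientation: [[0.988, -0.0, -0.154], [0.154, -0.0, 0.988], [-0.0, -1.0, -0.0]]
contact_force: [1.0, 0.7, 5.2]
finger_gap: 0.285
```

```bash
python3 - <<'E'
from h import *
avg()
E
```

```text
17.0 F [0.39 1.12 4.94] T [ 0.281 -0.056 -0.019] Tz [ 0.05  -0.054 -0.058 -0.014] tau6 [ 0.033  0.024 -0.011 -0.017] q6 [-0.6975 -0.6977 -0.6978 -0.6978] p [ 0.5015 -0.2223  0.1397] [0. 0. 0.] yaw 8.88 gap 0.28397420358668135
```

>>> {"name": "jog_arm", "arguments": {"steps": [[0, 0, 0, 0, 0, -0.7, 0.2], [0, 0, 0, 0, 0, -0.7, 0.2], [0, 0, 0, 0, 0, -0.4, 0.2], [0, 0, 0, 0, 0, -0.2, 0.2]]}}

```text
time_s: 17.4
eef_pos: [0.5015, -0.2223, 0.1397]
orientation: [[0.993, -0.0, -0.12], [0.12, -0.0, 0.993], [-0.0, -1.0, -0.0]]
contact_force: [0.2, 1.6, 5.2]
finger_gap: 0.291
```

```bash
python3 - <<'E'
from h import *
avg()
E
```

```text
17.6 F [0.41 1.48 4.56] T [ 0.242 -0.033 -0.018] Tz [ 0.03  -0.065  0.014 -0.053] tau6 [ 0.039  0.025 -0.006 -0.011] q6 [-0.6626 -0.6628 -0.6629 -0.6629] p [ 0.5015 -0.2223  0.1397] [0. 0. 0.] yaw 6.88 gap 0.2839049355674773
```

>>> {"name": "jog_arm", "arguments": {"steps": [[0, 0, 0, 0, 0, -0.5, 0.2], [0, 0, 0, 0, 0, -0.5, 0.2], [0, 0, 0, 0, 0, -0.5, 0.2], [0, 0, 0, 0, 0, -0.5, 0.2]]}}

```text
time_s: 18.0
eef_pos: [0.5015, -0.2223, 0.1397]
orientation: [[0.996, -0.0, -0.085], [0.085, -0.0, 0.996], [-0.0, -1.0, -0.0]]
contact_force: [1.0, 1.1, 5.2]
finger_gap: 0.284
```

```bash
python3 - <<'E'
from h import *
print(sense()["tau"][5]);avg(6)
E
```

```text
-0.06578437518328428
18.3 F [0.2  1.   5.04] T [ 0.244 -0.032 -0.031] Tz [ 0.008 -0.087 -0.009 -0.006 -0.071 -0.021] tau6 [ 0.006  0.036 -0.019 -0.034 -0.037 -0.037] q6 [-0.6273 -0.6277 -0.6279 -0.6279 -0.628  -0.628 ] p [ 0.5015 -0.2223  0.1397] [0. 0. 0.] yaw 4.87 gap 0.28593549654098904
```

>>> {"name": "jog_arm", "arguments": {"steps": [[0, 0, 0, 0, 0, -0.5, 0.2], [0, 0, 0, 0, 0, -0.5, 0.2], [0, 0, 0, 0, 0, -0.5, 0.2], [0, 0, 0, 0, 0, -0.5, 0.2]]}}

```text
time_s: 18.7
eef_pos: [0.5015, -0.2224, 0.1397]
orientation: [[0.999, -0.0, -0.05], [0.05, -0.0, 0.999], [-0.0, -1.0, -0.0]]
contact_force: [-0.2, 2.0, 4.9]
finger_gap: 0.284
```

```bash
python3 - <<'E'
from h import *
print(sense()["tau"][5]);avg(6)
E
```

```text
-0.06573163904249668
19.0 F [-0.11  1.64  5.2 ] T [ 0.265 -0.024 -0.045] Tz [-0.025 -0.083  0.018 -0.027 -0.133 -0.022] tau6 [ 0.006  0.034 -0.02  -0.036 -0.039 -0.039] q6 [-0.5923 -0.5929 -0.593  -0.5931 -0.593  -0.593 ] p [ 0.5015 -0.2223  0.1397] [0. 0. 0.] yaw 2.87 gap 0.29061965207909796
```

>>> {"name": "jog_arm", "arguments": {"steps": [[0, 0, 0, 0, 0, -0.5, 0.2], [0, 0, 0, 0, 0, -0.5, 0.2], [0, 0, 0, 0, 0, -0.5, 0.2], [0, 0, 0, 0, 0, -0.5, 0.2]]}}

```text
time_s: 19.4
eef_pos: [0.5015, -0.2223, 0.1397]
orientation: [[1.0, -0.0, -0.015], [0.015, -0.0, 1.0], [-0.0, -1.0, -0.0]]
contact_force: [0.9, 1.5, 5.2]
finger_gap: 0.284
```

```bash
python3 - <<'E'
from h import *
print(sense()["tau"][5]);avg(6)
E
```

```text
-0.06566448602825403
19.7 F [0.19 1.23 5.49] T [ 0.252 -0.    -0.021] Tz [ 0.012 -0.04  -0.062 -0.031  0.029 -0.036] tau6 [ 0.006  0.033 -0.021 -0.036 -0.039 -0.039] q6 [-0.5574 -0.5579 -0.5581 -0.5582 -0.5581 -0.5582] p [ 0.5015 -0.2223  0.1397] [0. 0. 0.] yaw 0.87 gap 0.28761945187379995
```

>>> {"name": "jog_arm", "arguments": {"steps": [[0, 0, 0, 0, 0, -0.5, 0.2], [0, 0, 0, 0, 0, -0.5, 0.2], [0, 0, 0, 0, 0, -0.5, 0.2], [0, 0, 0, 0, 0, -0.5, 0.2]]}}

```text
time_s: 20.1
eef_pos: [0.5014, -0.2223, 0.1397]
orientation: [[1.0, -0.0, 0.02], [-0.02, -0.0, 1.0], [-0.0, -1.0, -0.0]]
contact_force: [-0.3, 1.6, 4.9]
finger_gap: 0.285
```

```bash
python3 - <<'E'
from h import *
print(sense()["tau"][5]);avg(6)
E
```

```text
-0.06560280220583081
20.4 F [0.19 1.04 5.14] T [ 0.229  0.005 -0.03 ] Tz [ 0.04  -0.057 -0.064  0.    -0.085 -0.016] tau6 [ 0.006  0.033 -0.021 -0.036 -0.039 -0.039] q6 [-0.5226 -0.5231 -0.5232 -0.5232 -0.5232 -0.5232] p [ 0.5014 -0.2223  0.1397] [0. 0. 0.] yaw -1.13 gap 0.28408537010395085
```

>>> {"name": "jog_arm", "arguments": {"steps": [[0, 0, 0, 0, 0, -0.5, 0.2], [0, 0, 0, 0, 0, -0.5, 0.2], [0, 0, 0, 0, 0, -0.5, 0.2], [0, 0, 0, 0, 0, -0.5, 0.2]]}}

```text
time_s: 20.8
eef_pos: [0.5014, -0.2223, 0.1397]
orientation: [[0.999, -0.0, 0.055], [-0.055, -0.0, 0.999], [-0.0, -1.0, -0.0]]
contact_force: [0.5, 1.5, 4.8]
finger_gap: 0.286
```

```bash
python3 - <<'E'
from h import *
print(sense()["tau"][5]);avg(6)
E
```

```text
-0.06561336340382695
21.1 F [0.2  1.4  5.34] T [ 0.254  0.002 -0.02 ] Tz [ 0.001 -0.026  0.007 -0.008 -0.032 -0.06 ] tau6 [ 0.007  0.033 -0.021 -0.036 -0.039 -0.039] q6 [-0.4876 -0.4882 -0.4883 -0.4883 -0.4883 -0.4883] p [ 0.5014 -0.2223  0.1397] [0. 0. 0.] yaw -3.13 gap 0.2847496449918308
```

>>> {"name": "jog_arm", "arguments": {"steps": [[0, 0, 0, 0, 0, -0.5, 0.2], [0, 0, 0, 0, 0, -0.5, 0.2], [0, 0, 0, 0, 0, -0.5, 0.2], [0, 0, 0, 0, 0, -0.5, 0.2]]}}

```text
time_s: 21.5
eef_pos: [0.5014, -0.2223, 0.1397]
orientation: [[0.996, -0.0, 0.09], [-0.09, -0.0, 0.996], [-0.0, -1.0, -0.0]]
contact_force: [-0.3, 1.6, 5.1]
finger_gap: 0.286
```

```bash
python3 - <<'E'
from h import *
print(sense()["tau"][5]);avg(6)
E
```

```text
-0.06556859705597162
21.8 F [-0.15  1.34  5.28] T [ 0.225  0.003 -0.02 ] Tz [-0.016 -0.014 -0.087  0.002  0.007 -0.015] tau6 [ 0.007  0.033 -0.021 -0.036 -0.039 -0.039] q6 [-0.4528 -0.4533 -0.4534 -0.4535 -0.4534 -0.4535] p [ 0.5014 -0.2223  0.1397] [0. 0. 0.] yaw -5.13 gap 0.28597489673855936
```

>>> {"name": "jog_arm", "arguments": {"steps": [[0, 0, 0, 0, 0, -0.5, 0.2], [0, 0, 0, 0, 0, -0.5, 0.2], [0, 0, 0, 0, 0, -0.5, 0.2], [0, 0, 0, 0, 0, -0.5, 0.2]]}}

```text
time_s: 22.2
eef_pos: [0.5014, -0.2223, 0.1397]
orientation: [[0.992, -0.0, 0.124], [-0.124, -0.0, 0.992], [-0.0, -1.0, -0.0]]
contact_force: [0.3, 1.0, 6.1]
finger_gap: 0.284
```

```bash
python3 - <<'E'
from h import *
print(sense()["tau"][5]);avg(6)
E
```

```text
-0.06544412579387426
22.5 F [0.02 1.25 5.07] T [ 0.239 -0.009 -0.047] Tz [ 0.02  -0.082 -0.046  0.005 -0.095 -0.083] tau6 [ 0.007  0.033 -0.021 -0.036 -0.039 -0.039] q6 [-0.4179 -0.4183 -0.4185 -0.4185 -0.4185 -0.4186] p [ 0.5014 -0.2223  0.1397] [0. 0. 0.] yaw -7.13 gap 0.28868519793033365
```

>>> {"name": "jog_arm", "arguments": {"steps": [[0, 0, 0, 0, 0, -0.5, 0.2], [0, 0, 0, 0, 0, -0.5, 0.2], [0, 0, 0, 0, 0, -0.5, 0.2], [0, 0, 0, 0, 0, -0.5, 0.2]]}}

```text
time_s: 22.9
eef_pos: [0.5014, -0.2223, 0.1397]
orientation: [[0.987, -0.0, 0.159], [-0.159, -0.0, 0.987], [-0.0, -1.0, -0.0]]
contact_force: [0.1, 1.4, 5.2]
finger_gap: 0.287
```

```bash
python3 - <<'E'
from h import *
print(sense()["tau"][5]);avg(6)
E
```

```text
-0.06543373921886086
23.2 F [-0.    1.14  5.52] T [ 0.25   0.027 -0.026] Tz [ 0.022 -0.016 -0.035 -0.03  -0.039 -0.056] tau6 [ 0.007  0.033 -0.021 -0.036 -0.039 -0.039] q6 [-0.383  -0.3834 -0.3836 -0.3836 -0.3837 -0.3836] p [ 0.5014 -0.2223  0.1397] [0. 0. 0.] yaw -9.13 gap 0.2836080539672031
```

>>> {"name": "jog_arm", "arguments": {"steps": [[0, 0, 0, 0, 0, -0.5, 0.2], [0, 0, 0, 0, 0, -0.5, 0.2], [0, 0, 0, 0, 0, -0.5, 0.2], [0, 0, 0, 0, 0, -0.5, 0.2]]}}

```text
time_s: 23.6
eef_pos: [0.5014, -0.2223, 0.1397]
orientation: [[0.981, -0.0, 0.193], [-0.193, -0.0, 0.981], [-0.0, -1.0, -0.0]]
contact_force: [0.3, 1.8, 5.3]
finger_gap: 0.283
```

```bash
python3 - <<'E'
from h import *
print(sense()["tau"][5]);avg(6)
E
```

```text
-0.06534097250550985
23.9 F [-0.27  1.3   5.62] T [ 0.253  0.05  -0.028] Tz [-0.003 -0.051 -0.042 -0.024 -0.023 -0.024] tau6 [ 0.007  0.033 -0.021 -0.036 -0.039 -0.039] q6 [-0.348  -0.3486 -0.3487 -0.3487 -0.3487 -0.3487] p [ 0.5014 -0.2223  0.1397] [0. 0. 0.] yaw -11.13 gap 0.2891498203301317
```

>>> {"name": "jog_arm", "arguments": {"steps": [[0, 0, 0, 0, 0, -0.5, 0.2], [0, 0, 0, 0, 0, -0.5, 0.2], [0, 0, 0, 0, 0, -0.5, 0.2], [0, 0, 0, 0, 0, -0.5, 0.2]]}}

```text
time_s: 24.3
eef_pos: [0.5013, -0.2223, 0.1397]
orientation: [[0.974, -0.001, 0.227], [-0.227, -0.0, 0.974], [-0.001, -1.0, -0.0]]
contact_force: [-0.5, 1.9, 5.6]
finger_gap: 0.289
```

```bash
python3 - <<'E'
from h import *
print(sense()["tau"][5]);avg(6)
E
```

```text
0.002119188502547331
24.6 F [-0.18  1.49  5.44] T [0.274 0.046 0.044] Tz [ 0.084  0.026  0.037  0.065 -0.03   0.081] tau6 [0.075 0.1   0.046 0.03  0.027 0.027] q6 [-0.3133 -0.3138 -0.3139 -0.3139 -0.314  -0.314 ] p [ 0.5014 -0.2223  0.1397] [0. 0. 0.] yaw -13.12 gap 0.2865925626536065
```

The stop is met near yaw -12.5°: the settled joint-6 torque shifts by +0.066 N m. I press on a little.

>>> {"name": "jog_arm", "arguments": {"steps": [[0, 0, 0, 0, 0, -0.5, 0.2], [0, 0, 0, 0, 0, -0.5, 0.2], [0, 0, 0, 0, 0, -0.5, 0.2], [0, 0, 0, 0, 0, -0.5, 0.2]]}}

```text
time_s: 25.0
eef_pos: [0.5014, -0.2223, 0.1397]
orientation: [[0.965, -0.001, 0.261], [-0.261, -0.0, 0.965], [-0.001, -1.0, -0.0]]
contact_force: [-1.1, 3.0, 5.7]
finger_gap: 0.286
```

```bash
python3 - <<'E'
from h import *
print(sense()["tau"][5]);avg(6)
E
```

```text
0.09119790745899081
25.3 F [0.1  1.25 5.73] T [0.269 0.035 0.123] Tz [0.154 0.122 0.181 0.099 0.068 0.112] tau6 [0.164 0.19  0.135 0.12  0.117 0.117] q6 [-0.2785 -0.279  -0.2792 -0.2792 -0.2792 -0.2792] p [ 0.5013 -0.2223  0.1397] [0. 0. 0.] yaw -15.1 gap 0.28245554918446514
```

>>> {"name": "jog_arm", "arguments": {"steps": [[0, 0, 0, 0, 0, -0.5, 0.2], [0, 0, 0, 0, 0, -0.5, 0.2], [0, 0, 0, 0, 0, -0.5, 0.2], [0, 0, 0, 0, 0, 0, 0.2]]}}

```text
time_s: 25.7
eef_pos: [0.5013, -0.2223, 0.1397]
orientation: [[0.958, -0.001, 0.286], [-0.286, -0.0, 0.958], [-0.001, -1.0, -0.0]]
contact_force: [0.2, 2.2, 5.2]
finger_gap: 0.286
```

```bash
python3 - <<'E'
from h import *
print(sense()["tau"][5]);avg(6)
E
```

```text
0.25667164474725723
26.0 F [-0.29  1.17  5.94] T [0.253 0.021 0.187] Tz [0.18  0.16  0.203 0.192 0.189 0.201] tau6 [0.202 0.187 0.184 0.183 0.184 0.184] q6 [-0.2531 -0.2531 -0.2531 -0.2531 -0.2531 -0.2531] p [ 0.5013 -0.2223  0.1397] [0. 0. 0.] yaw -16.59 gap 0.287938857523195
```

>>> {"name": "jog_arm", "arguments": {"steps": [[0, 0, 0, 0, 0, 0, 0.2], [0, 0, 0, 0, 0, 0, 0.2], [0, 0, 0, 0, 0, 0, 0.2], [0, 0, 0, 0, 0, 0, 0.2], [0, 0, 0, 0, 0, 0, 0.2]]}}

```text
time_s: 26.5
eef_pos: [0.5013, -0.2223, 0.1397]
orientation: [[0.958, -0.001, 0.286], [-0.286, -0.0, 0.958], [-0.001, -1.0, -0.0]]
contact_force: [-0.3, 2.1, 5.8]
finger_gap: 0.283
```

```bash
python3 - <<'E'
from h import *
avg(4)
E
```

```text
26.7 F [0.07 1.13 5.68] T [0.285 0.048 0.177] Tz [0.156 0.173 0.202 0.177] tau6 [0.184 0.184 0.184 0.184] q6 [-0.2531 -0.2531 -0.2531 -0.2531] p [ 0.5013 -0.2223  0.1397] [0. 0. 0.] yaw -16.59 gap 0.29072265549413717
```

Held at 0.184 N m (snug) for over 1 s, with an estimated peak of 0.27. I let go and lift straight up.

>>> {"name": "jog_arm", "arguments": {"steps": [[0, 0, 0, 0, 0, 0, 0.4], [0, 0, 0, 0, 0, 0, 0.6], [0, 0, 0, 0, 0, 0, 0.6], [0, 0, 0, 0, 0, 0, 0.6], [0, 0, 0, 0, 0, 0, 0.6]]}}

```text
time_s: 27.2
eef_pos: [0.5015, -0.2223, 0.1395]
orientation: [[0.958, -0.0, 0.287], [-0.287, 0.0, 0.958], [-0.0, -1.0, -0.0]]
contact_force: [-1.0, -0.1, -0.7]
finger_gap: 0.599
```

>>> {"name": "jog_arm", "arguments": {"steps": [[0, 0, 0.01, 0, 0, 0, 0.6], [0, 0, 0.03, 0, 0, 0, 0.6], [0, 0, 0.04, 0, 0, 0, 0.6], [0, 0, 0.04, 0, 0, 0, 0.6], [0, 0, 0.02, 0, 0, 0, 0.6]]}}

```text
time_s: 27.7
eef_pos: [0.5028, -0.2229, 0.2841]
orientation: [[0.958, 0.005, 0.287], [-0.287, -0.003, 0.958], [0.005, -1.0, -0.001]]
contact_force: [0.9, -1.1, -0.6]
finger_gap: 0.599
```

>>> {"name": "jog_arm", "arguments": {"steps": [[0, 0.03, 0, 0, 0, 0, 0.6], [0, 0.04, 0, 0, 0, 0, 0.6], [0, 0.04, 0, 0, 0, 0, 0.6], [0, 0.04, 0, 0, 0, 0, 0.6], [0, 0.02, 0, 0, 0, 0, 0.6]]}}

```text
time_s: 28.2
eef_pos: [0.5009, -0.0495, 0.2804]
orientation: [[0.958, 0.0, 0.285], [-0.285, 0.001, 0.958], [-0.0, -1.0, 0.001]]
contact_force: [-0.6, -0.4, -0.7]
finger_gap: 0.596
```

```bash
python3 - <<'E'
from h import *
s=sense();print(s["contact_force"],s["eef_pos"],s["time_s"])
a=camera("top")[:,:,::-1];b=camera("scene")[:,:,::-1]
cv2.imwrite("pics/f.png",np.hstack([cv2.resize(a,(400,300)),cv2.resize(b,(400,300))]))
crop("top","pics/g1.png",(355,217),(80,80),5);crop("scene","pics/g2.png",(217,278),(80,80),5)
E=cv2.imread
cv2.imwrite("pics/fg.png",np.vstack([E("pics/f.png"),cv2.resize(np.hstack([E("pics/g1.png"),E("pics/g2.png")]),(800,400))[:300]]))
for n in("top","scene"):
  for t in ("outer_mark","guard","mat"):
    print(n,t,[(d["p"],np.round(d["location"],4).tolist()) for d in landmark_of(n,t) if d["location"][0]>.4][:1])
E
```

```text
[-0.59712519 -0.42082512 -0.65101025] [ 0.50086844 -0.04949289  0.28044876] 28.2
crop origin 315 177
crop origin 177 238
top outer_mark [(0.89, [0.5213, -0.2438, 0.0654])]
top guard [(0.89, [0.555, 0.1682, 0.0057])]
top mat [(0.59, [0.5593, 0.168, -0.0013])]
scene outer_mark [(0.38, [0.5055, 0.4185, -0.004])]
scene guard [(0.77, [0.5559, 0.1685, 0.0021])]
scene mat [(0.65, [0.5566, 0.1693, -0.0021])]
```

View pics/fg.png

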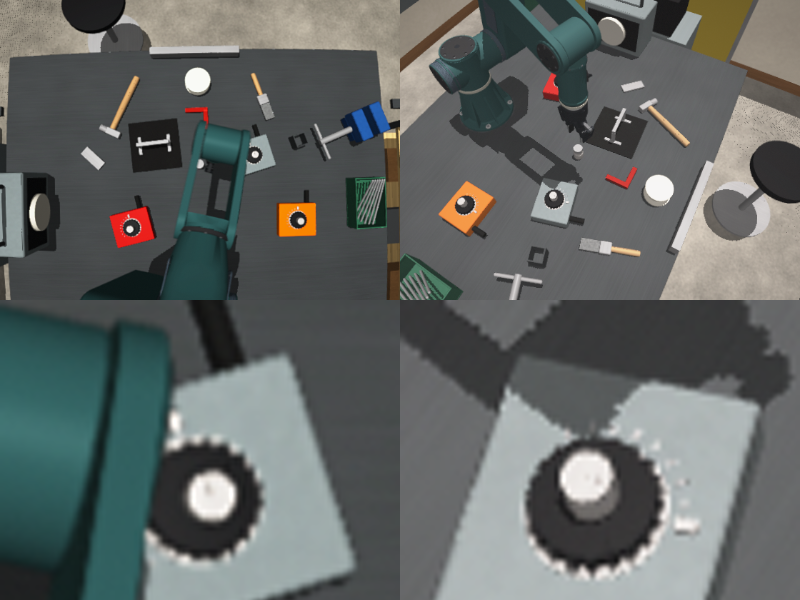

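The guard stands centred on the mat, the outer mark is unmoved within noise, the bystanders are in place and the arm is clear. I hand the job in.

```bash
python3 -c "
from cell import *
print(job_done())"
```

```text
the job is handed in; nothing more can be done
None
```

I lifted the guard off the grey box and stood it upright in the middle of the mat. I then turned the inner knob clockwise about 57° in all to its stop, pressed on a little, paused and let go. The job was handed in at about 28 s of the 69 s limit.

- **Guard:** in the last check the two cameras put its origin at about (0.555, 0.168). They put the mat centre at (0.557–0.559, 0.168–0.169), so they agree within about 4 mm.
- **Knob stop:** I felt it on joint 6 (`tau`) as a +0.066 N m shift in the settled torque, at tool yaw of about -12.5°. I turned about 3.5° further and held there for over 1 s at 0.184 N m. I estimate the peak at about 0.27 N m, well under the 0.44 limit. The wrist torque sensor agreed but was noisy.
- **Outer knob:** the top camera put its mark at (0.521, -0.244), against (0.519–0.520, -0.242) before, which is within noise. The scene camera gave no usable reading of it in the last picture, only a low-confidence hit elsewhere.
- **Bystanders:** I checked these only by eye in the last picture, and all looked unmoved. The jar was partly hidden by the arm in the top view.
- **Pointer:** it could not be read at the cameras' resolution, so the stop result rests on feel alone.

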